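# Set the batch coder and hold a soap bar in its corner fences

## Robot

A 6-joint arm with a two-finger parallel gripper is mounted at the origin on the work surface. World frame = base frame: x ahead of the robot, y to its left, z up, the work surface at z = 0. Lengths are in m, angles in rad, forces in N, time in s.
With the tool pointing down it reaches from about 0.375 to 0.9 m from the base axis. Payload 3.1 kg.
Tool frame: the origin (TCP) lies between the finger pads; the fingertips stand 17 mm ahead of it and the grasp point (between the pads) lies 2 mm behind it (robot.nose_length is the distance from the TCP to the fingertips, in m); z points along the fingers, y is the line along which they close (so a half turn about z gives the same grasp; the last joint's range is limited). The gripper opens to 87 mm and grips with 3 to 60 N. Pads are 19 mm wide; open, the fingers measure 117 mm over their backs; the gripper's body (75 mm by 190 mm) begins 51 mm behind the grasp point.
Start: joints at [0.974, 0.527, 1.433, -0, 1.181, -0.178], TCP at [0.254, 0.571, 0.24] pointing down, gripper open.
Joint ranges: [-3.08, 3.08], [-0.75, 2.2], [0.22, 2.44], [-1.43, 4.57], [0, 2.65], [-2.85, 2.85]. Speed limits (rad/s): [2.79, 2.79, 3.14, 3.14, 3.14, 3.14].

## Interface

Orientations are given as a unit quaternion [x, y, z, w].
In Python, from rig import robot, cams gives the robot as it stands.
- The arm moves only by the shell command python3 -m pendant 'ROWS' [FORCE]. ROWS is JSON, a list of rows, each an object with "jaw": the opening, from 0 (shut) to 1 (fully open); "linear": the shift along the tool's x, y, z in cm, a list of three; "twist": the turn about the tool's z in degrees. A call has 1 to 12 rows; each row shifts and turns the commanded pose from where the row before left it, along the tool's axes as they then stand; what a row does not reach is not made up. A row lasts 1/12 s, in which the tool goes at most 41.7 mm and 7.16 degrees, less where a joint would pass 70% of its speed; a pose out of reach is approached as far as the arm can. A call is refused whole if a number of a shift passes 4.17 or a number of a turn 7.16, either way. A call with a gripper value outside its range is refused whole. The fingers move at their own pace and stop on an object; FORCE is the grip in N (left out, the last holds). Time passes only in rows, so rows that do not move let the fingers close. It gives the time, the measured TCP pose, the force, the opening and the grip force at its end, in the units of the state.
- robot.get_obs(): the state, without advancing time (a new reading comes with each control period).
- cams.camera(name): name is "side" or "top"; returns a dict with "color" (400x640x3 uint8, blue, green, red), "depth" (400x640 float32, m along the optical axis (not along the pixel's ray), 0 where there is no reading), "fov_y" (degrees; the focal length in pixels is half the picture's height over the tangent of half this angle, whatever the lens; pixels are square), "cx", "cy" (the principal point, pixels), "k1" (the pictures are not rectified: a ray, as slopes to the right and down, at radius r is drawn at 1 + k1 r^2 times it, then the intrinsics apply), "view" (4x4, takes a point from world to camera coordinates). Camera axes: x right, y down, z forward; pixel columns grow to the right and rows downward; lengths in m; the calibration is good to about 2 mm. A picture is of the moment at which its call begins.
- robot.hand_in(): hands the job in; it is judged then, once.
The state is a dict: "time": time; "q": joint angles; "joint_velocities": joint speeds; "joint_torque": joint torques, N m; "position": TCP position; "tool_rot": TCP orientation; "ft_force": force on the tool from outside, world axes, zero at the start; "moment": the same for the moment, N m; "grip_width": finger opening in m; "grip_force": force on a finger pad.
Only numpy, scipy, OpenCV 4.12 (cv2) and the standard library are available. Lean on these libraries where they do the work, as an engineer would, in place of code of your own. Each camera call takes 0.05 s, during which the arm holds its last target. There are 200 camera calls.

## Task

Swing the batch coder's selector lever into the notch marked by the tall pin. Then take the soap bar from the drying board and, still standing on its long narrow edge, press it into the corner of the coder's jig, long side flat against the long low fence and end against the short tall fence, touching both at once. The program finishes while still holding the bar pressed into the corner for printing; leave the bottle, cup and tin where they stand.

Things in the scene. Friction and masses are not known exactly. Their poses are not given: they have to be found in the camera images.
- lever (a joint): selector lever of the coder: a flat steel arm that swings level about an upright axis, over a dark fan-shaped plate with a raised steel rim cut by three notches. Value in rad, growing counterclockwise seen from above, from -1.2 to 1.0; starts parked between -1.15 and -0.7; the notches are at -0.25, 0.25 and 0.75. It turns with a steady friction of 0.2 N m (about 2.7 N at the knob) and stays where it is left: the notches are visual marks, with no click or spring
- lever_knob (a point): middle of the lever's upright white round knob, diameter 22 mm, 45 mm tall, its top 101 mm above the table and this point 78 mm above it; 75 mm from the lever's axis. The steel arm lies below the knob, its top at 56 mm
- lever_pivot (a point): point on the lever's upright turning axis, 50 mm above the table; the housing around it may stand anywhere to the robot's left and be turned
- lever_line (a point): point on the lever's centre line 115 mm from the axis, 11 mm beyond the tip of its pointer. Seen from above it coincides with the index pin when the lever is in the marked notch
- index_pin: tall plain steel pin, diameter 12 mm, 36 mm tall, standing on the fan plate just outside the marked notch, 115 mm from the lever's axis; the other two notches have only flat plugs, 8 mm in diameter and 4 mm high. Origin at the centre of its foot, 36 mm above the table. Fixed
- soap: the loose soap bar, cream with a brown layer, 35 mm thick (its x), 80 mm long (its y), 60 mm tall (its z), about 0.18 kg; it stands on its long narrow edge on the wooden drying board (12 mm thick, 160 x 110 mm). Origin at the centre of its underside; rigid
- jig: fixed jig with a white plastic plate, 200 mm (its x) x 160 mm (its y), 10 mm thick, with a grey coder head (85 x 75 mm, top 65 mm above the table) at its +y end behind the tall fence. Origin at the centre of its underside, on the table. The corner is formed by the long low fence on the +x side and the short tall fence on the +y side. With the bar seated its centre lies at x = 32.5 mm, y = 10 mm in this frame, its underside at z = 10 mm, its long side along y
- corner (a point): the inner corner where the planes of both fences' inner faces meet on the plate's top: 50 mm, 50 mm, 10 mm in the jig's frame
- side_fence: the long low fence, dark steel, 135 mm long along the jig's y, 12 mm thick, rising 15 mm above the plate (low enough for fingers to pass over it). Origin at the middle of the foot of its inner face, which faces the jig's -x. Rigid
- end_fence: the short tall fence, a dark steel frame with a print window, 90 mm long along the jig's x, 8 mm thick, rising 45 mm above the plate. Origin at the middle of the foot of its inner face, which faces the jig's -y. Rigid
- oil_bottle: bystander: amber bottle, diameter 42 mm, 95 mm tall, on the table; origin at the centre of its underside
- steel_cup: bystander: steel cup, 72 mm wide, 75 mm tall, on the table; origin at the centre of its underside
- balm_tin: bystander: flat aluminium tin, diameter 56 mm, 22 mm tall, on the table; origin at the centre of its underside
Things that resemble listed ones, but are neither listed nor needed, are in the scene too. Of the things that look like the soap, the middle-sized one is meant.

How it is judged:
On the way, in this order (a step that is already met when the one before it is completed fails the run):
1. the lever is in the notch marked by the tall pin (horizontal distance between lever_line and index_pin below 0.008 m), for 0.2 s.
2. the soap bar stands on the plate and touches both fences at once (contact force between soap and side_fence above 1 N and contact force between soap and end_fence above 1 N and angle between the y axis of soap and the y axis of jig, either way round below 0.06 rad and angle between soap's own z axis and vertical below 0.06 rad and z of soap in the frame of jig between 0.007 and 0.013 m and x of soap in the frame of jig between 0.0285 and 0.0365 m and y of soap in the frame of jig between 0.005 and 0.014 m), for 0.3 s.
At the end, for the whole second after the job is handed in: Lever line within 8 mm of the tall pin. Bar upright on the plate and square to the fences (0.06 rad), within about 4 mm of its seated place, pressing each fence with over 1 N, at rest, robot still touching it. Bottle, cup and tin within 20 mm of their start (all of step 2 and horizontal distance between lever_line and index_pin below 0.008 m and contact force between any of the fingers, the arm and soap above 0.5 N and linear speed of soap below 0.01 m/s and distance of each of oil_bottle, steel_cup, balm_tin from where it was at the start of the episode below 0.02 m); the arm keeps its last pose, push and grip.
It fails at once if a bystander was pushed or knocked over (distance of any of oil_bottle, steel_cup, balm_tin from where it was at the start of the episode above 0.02 m or angle between any of oil_bottle, steel_cup, balm_tin's own z axis and vertical above 0.3 rad).
It also fails if it takes over 72 s, if anything falls off the work surface, if the arm or the gripper's body presses on something with over 40 N, if the wrist force passes 120 N, or if a joint passes its speed limit or range.

## Working session

There is one attempt and no reset: what is moved stays moved. The work goes in short steps, Python scripts to look and compute and a shell command to move; the robot and the scene stay as the last step left them, time stands still between calls to the robot, and variables do not carry over. Pictures are saved under pics/ and viewed, at most 10 in all, crops included, and the job is handed in when it is done.

```bash
mkdir -p pics; cat > h.py <<'E'
import numpy as np, cv2, pickle
from rig import robot, cams
def snap(n):
    d=cams.camera(n); pickle.dump(d,open(n+'.pkl','wb')); return d
def load(n): return pickle.load(open(n+'.pkl','rb'))
def K(d):
    f=200/np.tan(np.radians(d['fov_y'])/2); return f,np.array([[f,0,d['cx']],[0,f,d['cy']],[0,0,1]])
def dist(d): return np.array([d['k1'],0,0,0,0.])
def rays(d,uv):
    f,k=K(d); s=cv2.undistortPoints(np.array(uv,float).reshape(-1,1,2),k,dist(d)).reshape(-1,2)
    return np.c_[s,np.ones(len(s))]
def onplane(d,uv,z):
    V=np.array(d['view']); R,t=V[:3,:3],V[:3,3]; c=-R.T@t
    w=rays(d,uv)@R; return c+w*((z-c[2])/w[:,2])[:,None]
def bydepth(d,uv):
    V=np.array(d['view']); R,t=V[:3,:3],V[:3,3]
    uv=np.array(uv).reshape(-1,2); z=np.array([d['depth'][int(v),int(u)] for u,v in uv])
    return (rays(d,uv)*z[:,None]-t)@R
def cloud(d):
    u,v=np.meshgrid(np.arange(640),np.arange(400)); uv=np.c_[u.ravel(),v.ravel()]
    return bydepth(d,uv).reshape(400,640,3)
def proj(d,P):
    V=np.array(d['view']); r=cv2.Rodrigues(V[:3,:3])[0]
    return cv2.projectPoints(np.array(P,float).reshape(-1,1,3),r,V[:3,3],K(d)[1],dist(d))[0].reshape(-1,2)
E
python3 - <<'E'
from h import *
for n in('top','side'):
    d=snap(n); cv2.imwrite(f'pics/{n}0.png',d['color']); V=np.array(d['view']); print(n,d['fov_y'],d['k1'],-V[:3,:3].T@V[:3,3],V[:3,:3].round(2).tolist())
o=robot.get_obs(); print(o)
E
```

```text
top 51.34432843937855 -0.09708642127122064 [0.39619186 0.01568741 1.23645136] [[-0.01, -1.0, 0.02], [-0.99, 0.01, -0.16], [0.16, -0.02, -0.99]]
side 51.75468844621594 0.023979720263100367 [0.4246155  0.67989773 0.88933515] [[-0.98, -0.2, -0.0], [-0.15, 0.75, -0.65], [0.13, -0.63, -0.76]]
{'time': 0.1, 'q': array([ 9.73485264e-01,  5.28376915e-01,  1.43376190e+00, -7.45535987e-06,
        1.18137676e+00, -1.78536480e-01]), 'joint_velocities': array([ 0.00031623, -0.0011008 , -0.00285809,  0.0006384 , -0.0013803 ,
        0.00028309]), 'joint_torque': array([-4.50325033e-04, -4.40985954e+01, -1.77149373e+01,  6.34721154e-02,
        5.34417224e-02, -3.08273445e-05]), 'position': array([0.25379557, 0.57047838, 0.23867106]), 'tool_rot': array([ 2.07859129e-01,  9.78158299e-01, -8.91326925e-04, -3.60498942e-04]), 'ft_force': array([-0.34793519, -0.14706538,  0.04763563]), 'moment': array([-0.03683399, -0.03410701,  0.02441026]), 'grip_force': 0.0, 'grip_width': 0.08737897312762384}
```

View pics/top0.png

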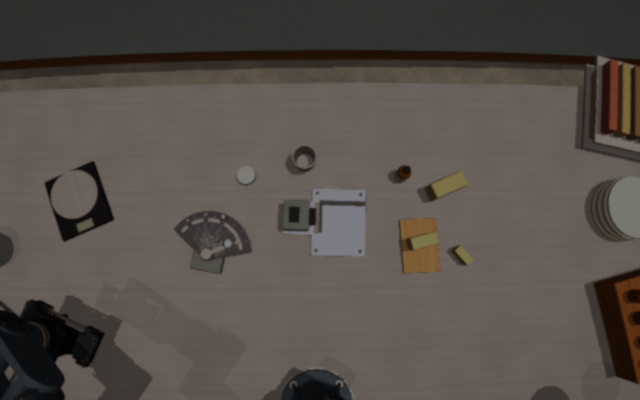

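View pics/side0.png

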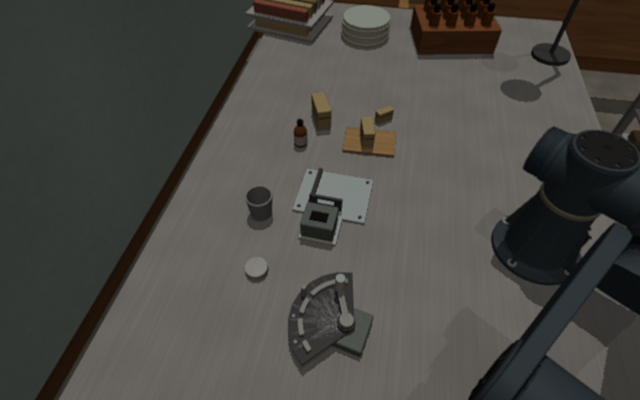

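```bash
python3 - <<'E'
from h import *
t=load('top')['color'];s=load('side')['color']
def c(im,x,y,w,h,W,H): return cv2.convertScaleAbs(cv2.resize(im[y:y+h,x:x+w],(W,H),interpolation=cv2.INTER_CUBIC),alpha=2.2)
a=np.hstack([c(t,170,200,90,75,400,300*10//9*9//10),c(t,270,180,100,75,400,300)])
b=np.hstack([c(s,280,265,100,75,400,300),c(s,285,165,100,75,400,300)])
cv2.imwrite('pics/crop0.png',np.vstack([a,b]))
E
```

```text
Traceback (most recent call last):
ValueError: all the input array dimensions except for the concatenation axis must match exactly, but along dimension 0, the array at index 0 has size 299 and the array at index 1 has size 300
```

```bash
python3 - <<'E'
from h import *
t=load('top')['color'];s=load('side')['color']
def c(im,x,y,w,h,W,H): return cv2.convertScaleAbs(cv2.resize(im[y:y+h,x:x+w],(W,H),interpolation=cv2.INTER_CUBIC),alpha=2.2)
a=np.hstack([c(t,165,200,100,75,400,300),c(t,270,180,100,75,400,300)])
b=np.hstack([c(s,280,265,100,100,400,300),c(s,285,165,100,75,400,300)])
cv2.imwrite('pics/crop0.png',np.vstack([a,b]))
E
```

```text
(no output)
```

View pics/crop0.png

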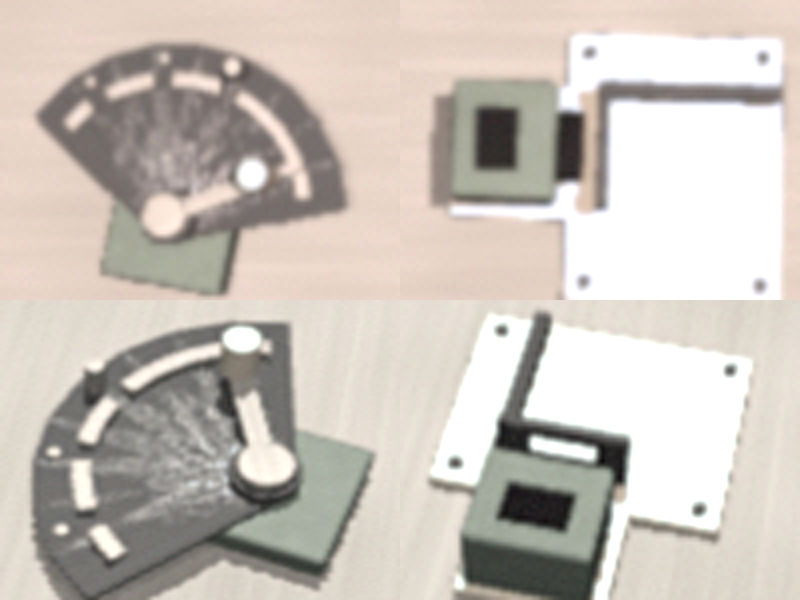

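```bash
cat >> h.py <<'E'
def ortho(d,x0,x1,y0,y1,z,s=0.0005):
    # row 0 = x1 (up = +x), col 0 = y1 (left = +y)
    xs=np.arange(x1,x0,-s); ys=np.arange(y1,y0,-s); X,Y=np.meshgrid(xs,ys,indexing='ij')
    m=proj(d,np.c_[X.ravel(),Y.ravel(),np.full(X.size,z)]).reshape(X.shape+(2,)).astype(np.float32)
    return cv2.remap(d['color'],m[...,0],m[...,1],cv2.INTER_CUBIC)
E
python3 - <<'E'
from h import *
t=load('top');s=load('side')
for n,ut,us,z in [('knob',(228,243.5),(340.2,279),.101),('pin',(223,216.5),(303.7,287.),.072),('cap',(206.2,254.2),(346.2,321),.065)]:
    print(n,onplane(t,[ut],z).round(4),onplane(s,[us],z).round(4),bydepth(t,[ut]).round(4),bydepth(s,[us]).round(4))
print('jigcorner',onplane(t,[(321.2,205)],.01), onplane(s,[(285+123/4,165+420/4-300/4)],.01))
for n,d in(('top',t),('side',s)):
    C=cloud(d); h=cv2.cvtColor(d['color'],cv2.COLOR_BGR2HSV)
    m=(C[...,2]>.045)&(C[...,2]<.11)&(C[...,0]>.25)&(C[...,0]<.6)&(C[...,1]<-.1)&(C[...,1]>-.6)
    k,l,st,ce=cv2.connectedComponentsWithStats(m.astype(np.uint8))
    for i in range(1,k):
        if st[i,4]<40: continue
        P=C[l==i]; T=P[P[:,2]>np.percentile(P[:,2],90)-.006]
        r=cv2.minAreaRect((T[:,:2]*1000).astype(np.float32)); print(n,st[i],r,np.median(T[:,2]))
o=cv2.convertScaleAbs(ortho(t,.3,.56,-.12,.2,.01),alpha=2.2); o2=cv2.convertScaleAbs(ortho(s,.3,.56,-.12,.2,.01),alpha=2.2)
cv2.imwrite('pics/ortho.png',cv2.resize(np.vstack([o,o2]),None,fx=.57,fy=.57)); np.save('o.npy',o)
E
```

```text
knob [[0.4596 0.2349 0.101 ]] [[0.461  0.2432 0.101 ]] [[0.4598 0.2355 0.098 ]] [[0.461  0.2433 0.1012]]
pin [[0.5373 0.2559 0.072 ]] [[0.5375 0.2621 0.072 ]] [[0.5372 0.2557 0.0729]] [[0.5375 0.2621 0.0719]]
cap [[0.4322 0.3028 0.065 ]] [[0.4349 0.3172 0.065 ]] [[0.4325 0.3052 0.0555]] [[0.4351 0.3124 0.0541]]
jigcorner [[ 0.57596402 -0.02343008  0.01      ]] [[ 0.57431027 -0.05382426  0.01      ]]
top [432 192  19   8  80] ((592.4293212890625, -369.9940490722656), (43.80777359008789, 14.733511924743652), 89.87105560302734) 0.07818923516289979
top [409 231  30  19 362] ((463.51287841796875, -311.5538635253906), (34.89027786254883, 77.93986511230469), 13.372836112976074) 0.07264144302036651
side [326 105   6  14  58] ((593.5741577148438, -362.17352294921875), (12.674524307250977, 29.086469650268555), 10.619818687438965) 0.07473142971026431
side [361 117  14  23 278] ((464.2383117675781, -310.2943115234375), (34.619232177734375, 84.4948501586914), 12.955791473388672) 0.069341790741732
```

View pics/ortho.png

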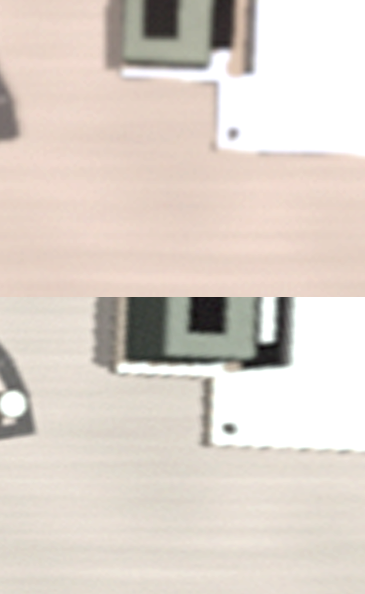

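```bash
python3 -m pendant '[{"jaw":0.6,"linear":[-2.7,-1.83,0],"twist":0},{"jaw":0.6,"linear":[-2.7,-1.83,0],"twist":0},{"jaw":0.6,"linear":[-2.7,-1.83,0],"twist":0},{"jaw":0.6,"linear":[-2.7,-1.83,0],"twist":0},{"jaw":0.6,"linear":[-2.7,-1.83,0],"twist":0},{"jaw":0.6,"linear":[-2.7,-1.83,0],"twist":0},{"jaw":0.6,"linear":[-2.7,-1.83,0],"twist":0},{"jaw":0.6,"linear":[-2.7,-1.83,0],"twist":0},{"jaw":0.6,"linear":[-2.7,-1.83,0],"twist":0},{"jaw":0.6,"linear":[-2.7,-1.83,0],"twist":0},{"jaw":0.6,"linear":[-2.7,-1.83,0],"twist":0},{"jaw":0.6,"linear":[-2.7,-1.83,0],"twist":0}]' 15
python3 -m pendant '[{"jaw":0.6,"linear":[0,0,1],"twist":6.4},{"jaw":0.6,"linear":[0,0,1],"twist":6.4},{"jaw":0.6,"linear":[0,0,1],"twist":6.4},{"jaw":0.6,"linear":[0,0,1],"twist":6.4},{"jaw":0.6,"linear":[0,0,1],"twist":6.4},{"jaw":0.6,"linear":[0,0,1],"twist":6.4},{"jaw":0.6,"linear":[0,0,1],"twist":6.4},{"jaw":0.6,"linear":[0,0,0],"twist":0},{"jaw":0.6,"linear":[0,0,0],"twist":0}]' 15
python3 - <<'E'
from h import *
for n in('top','side'):
    d=snap(n); 
    p=robot.get_obs()['position']; print(n,p,proj(d,[p+[0,0,-.017],[p[0],p[1],.101]]))
t,s=load('top')['color'],load('side')['color']
c=lambda im,x,y:cv2.convertScaleAbs(cv2.resize(im[y:y+100,x:x+100],(400,400),interpolation=cv2.INTER_CUBIC),alpha=2.2)
cv2.imwrite('pics/lev1.png',np.hstack([c(t,180,190),c(s,280,230)]))
# jig from both
for n in('top','side'):
    d=load(n); x0,x1,y0,y1=.37,.68,-.2,.12
    o=ortho(d,x0,x1,y0,y1,.01); h=cv2.cvtColor(o,cv2.COLOR_BGR2HSV)
    g=o.min(2); th,m=cv2.threshold(g,0,255,cv2.THRESH_OTSU); m=cv2.morphologyEx(m,cv2.MORPH_OPEN,np.ones((9,9)))
    k,l,st,ce=cv2.connectedComponentsWithStats(m); i=1+np.argmax(st[1:,4]); print(n,th,st[i])
    cv2.imwrite(f'm_{n}.png',(l==i).astype(np.uint8)*255)
E
```

```text
time: 1.1
position: [0.4611, 0.2371, 0.2393]
tool_rot: [0.208, 0.978, -0.0, -0.0]
ft_force: [0.2, -0.2, -0.6]
grip_width: 0.0524
grip_force: 0.0
time: 1.85
position: [0.4603, 0.2384, 0.169]
tool_rot: [0.564, 0.826, -0.001, -0.001]
ft_force: [0.3, 0.9, -0.6]
grip_width: 0.0526
grip_force: 0.0
top [0.46078468 0.2386192  0.16954527] [[222.78015597 241.98160796]
 [226.63437802 243.07691026]]
side [0.46110127 0.23866399 0.16990387] [[341.59380654 264.55337833]
 [340.50226519 277.14799445]]
top 111.0 [   58   209   492   308 86950]
side 72.0 [     0      0    640    315 135118]
```

View pics/lev1.png

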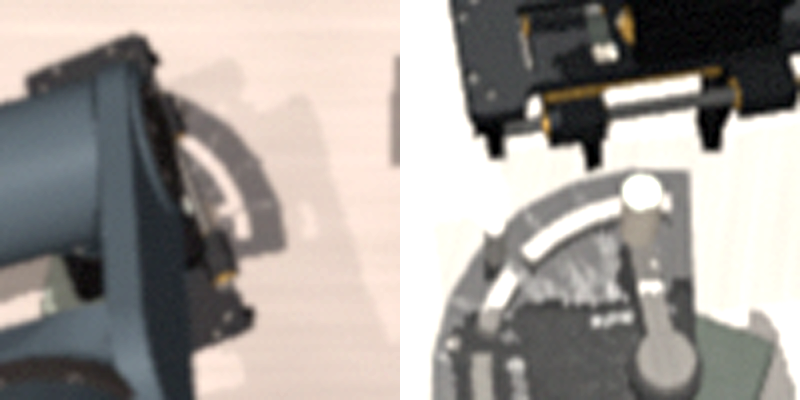

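```bash
python3 -m pendant '[{"jaw":0.6,"linear":[0,0,1.5],"twist":0},{"jaw":0.6,"linear":[0,0,1.5],"twist":0},{"jaw":0.6,"linear":[0,0,1.5],"twist":0},{"jaw":0.6,"linear":[0,0,1.5],"twist":0},{"jaw":0.6,"linear":[0,0,1.5],"twist":0},{"jaw":0.6,"linear":[0,0,1.4],"twist":0},{"jaw":0.2,"linear":[0,0,0],"twist":0},{"jaw":0.2,"linear":[0,0,0],"twist":0},{"jaw":0.2,"linear":[0,0,0],"twist":0},{"jaw":0.2,"linear":[0,0,0],"twist":0},{"jaw":0.2,"linear":[0,0,0],"twist":0},{"jaw":0.2,"linear":[0,0,0],"twist":0}]' 15
python3 - <<'E'
from h import *
d=snap('side'); print(robot.get_obs()['position'])
# jig edges from the side/top masks: rectified plates
for n in('top','side'):
    d=load(n); o=ortho(d,.37,.68,-.2,.12,.01); cv2.imwrite(f'o_{n}.png',o)
a=[cv2.convertScaleAbs(cv2.resize(cv2.imread(f'o_{n}.png'),(400,388)),alpha=2) for n in('top','side')]
cv2.imwrite('pics/jig.png',np.hstack(a))
E
```

```text
time: 2.95
position: [0.4615, 0.2388, 0.0814]
tool_rot: [0.565, 0.825, 0.001, 0.001]
ft_force: [1.4, 0.4, 0.9]
grip_width: 0.0216
grip_force: 10.2
[0.46149102 0.23880839 0.08136271]
```

View pics/jig.png

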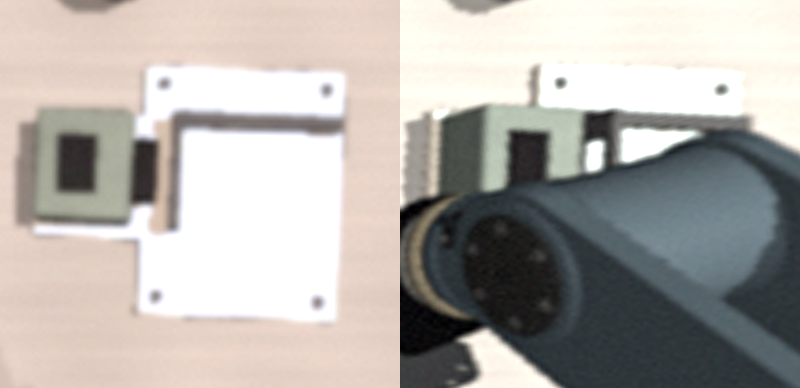

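```bash
python3 -m pendant '[{"jaw":0.2,"linear":[0.02,0.57,0],"twist":-4.33},{"jaw":0.2,"linear":[0.02,0.57,0],"twist":-4.33},{"jaw":0.2,"linear":[0.02,0.57,0],"twist":-4.33},{"jaw":0.2,"linear":[0.02,0.57,0],"twist":-4.33},{"jaw":0.2,"linear":[0.02,0.57,0],"twist":-4.33},{"jaw":0.2,"linear":[0.02,0.57,0],"twist":-4.33},{"jaw":0.2,"linear":[0.02,0.57,0],"twist":-4.33},{"jaw":0.2,"linear":[0.02,0.57,0],"twist":-4.33},{"jaw":0.2,"linear":[0.02,0.57,0],"twist":-4.33},{"jaw":0.2,"linear":[0.02,0.57,0],"twist":-4.33},{"jaw":0.2,"linear":[0,0,0],"twist":0},{"jaw":0.2,"linear":[0,0,0],"twist":0}]' 15
python3 -m pendant '[{"jaw":0.6,"linear":[0,0,0],"twist":0},{"jaw":0.6,"linear":[0,0,0],"twist":0},{"jaw":0.6,"linear":[0,0,0],"twist":0},{"jaw":0.6,"linear":[0,0,-2],"twist":0},{"jaw":0.6,"linear":[0,0,-2.5],"twist":0},{"jaw":0.6,"linear":[0,0,-2.5],"twist":0},{"jaw":0.6,"linear":[0,0,-2.5],"twist":0},{"jaw":0.6,"linear":[0,0,-2],"twist":0}]' 15
python3 -m pendant '[{"jaw":0.8,"linear":[0,-4,-0.5],"twist":0},{"jaw":0.8,"linear":[0,-4,0],"twist":0},{"jaw":0.8,"linear":[0,-4,0],"twist":0},{"jaw":0.8,"linear":[0,-4,0],"twist":0},{"jaw":0.8,"linear":[0,-4,0],"twist":0},{"jaw":0.8,"linear":[0,-4,0],"twist":0},{"jaw":0.8,"linear":[0,-4,0],"twist":0},{"jaw":0.8,"linear":[0,-4,0],"twist":0},{"jaw":0.8,"linear":[0,-4,0],"twist":0},{"jaw":0.8,"linear":[0,-4,0],"twist":0},{"jaw":0.8,"linear":[0,-4,0],"twist":0}]' 15
python3 - <<'E'
from h import *
t=snap('top');s=snap('side')
c=lambda im,x,y:cv2.convertScaleAbs(cv2.resize(im[y:y+80,x:x+80],(400,400),interpolation=cv2.INTER_CUBIC),alpha=2)
cv2.imwrite('pics/lev2.png',np.hstack([c(t['color'],170,195),c(s['color'],280,260)]))
E
```

```text
time: 4.0
position: [0.5024, 0.2762, 0.0813]
tool_rot: [0.221, 0.975, 0.0, 0.001]
ft_force: [0.0, -2.7, 5.2]
grip_width: 0.0218
grip_force: 15.0
time: 4.67
position: [0.5018, 0.2767, 0.197]
tool_rot: [0.221, 0.975, 0.0, 0.0]
ft_force: [0.1, 0.4, 0.1]
grip_width: 0.0517
grip_force: 0.0
time: 5.58
position: [0.3112, -0.1218, 0.2006]
tool_rot: [0.221, 0.975, 0.0, 0.0]
ft_force: [0.2, -0.6, -0.4]
grip_width: 0.0696
grip_force: 0.0
```

View pics/lev2.png

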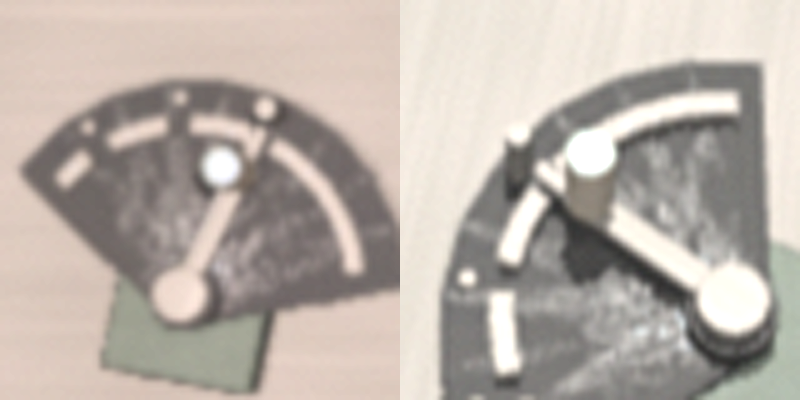

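```bash
python3 - <<'E'
from h import *
t=load('top');s=load('side')
for d,k,p,c in((s,(318.5,291),(303.6,286.6),(346.6,319.6)),(t,(170+221/5,195+167/5),(170+266/5,195+108/5),(170+181/5,195+293/5))):
    k=onplane(d,[k],.101)[0];p=onplane(d,[p],.072)[0];c=onplane(d,[c],.056)[0]
    a=lambda v:np.degrees(np.arctan2(v[1],v[0])); print(k,p,c,a(k-c),a(p-c),np.hypot(*(k-c)[:2]),np.hypot(*(p-c)[:2]))
for n,d in(('top',t),('side',s)):
    o=ortho(d,.37,.68,-.2,.12,.01); cv2.imwrite(f'o_{n}.png',o)
def grad(o,r0,r1,c0,c1,ax,thr):
    g=o[r0:r1,c0:c1].min(2).astype(float); g=cv2.GaussianBlur(g,(0,0),3); G=np.abs(np.gradient(g,axis=ax)); i=G.argmax(ax)
    u=np.arange(G.shape[1-ax]); q=np.polyfit(u,i,1); r=np.abs(i-np.polyval(q,u))<4; q=np.polyfit(u[r],i[r],1)
    return q[0], np.polyval(q,len(u)/2)+(r0 if ax==0 else c0), len(u)/2+(c0 if ax==0 else r0), r.mean()
# in ortho px (0.5mm): row->x=.68-.0005r, col->y=.12-.0005c
o=cv2.imread('o_top.png'); sc=1.6
for nm,(x0,x1,y0,y1),ax in [('top+x',(240,330,85,135),0),('bot-x',(150,325,295,340),0),('right-y',(315,365,140,300),1),('sidefoot',(195,330,120,145),0),('endfoot',(165,200,140,220),1)]:
    k,v,u,f=grad(o,int(y0*sc),int(y1*sc),int(x0*sc),int(x1*sc),ax,0)
    if ax==0: print(nm,'x=%.4f at y=%.4f slope dx/dy %.4f ok %.2f'%(.68-.0005*v,.12-.0005*u,k,f))
    else: print(nm,'y=%.4f at x=%.4f slope dy/dx %.4f ok %.2f'%(.12-.0005*v,.68-.0005*u,k,f))
so=cv2.imread('o_side.png')
cv2.imwrite('pics/jig2.png',cv2.convertScaleAbs(np.hstack([cv2.resize(x,(400,388)) for x in(o,so)]),alpha=2))
E
```

```text
[0.50109991 0.2798761  0.101     ] [0.53791566 0.26123759 0.072     ] [0.4346944  0.31003869 0.056     ] -24.428408763783455 -25.303916656463965 0.07293471475435831 0.1141760735982951
[0.50118774 0.27351794 0.101     ] [0.53697211 0.25530265 0.072     ] [0.43414868 0.30508949 0.056     ] -25.21774428987086 -25.836143092088307 0.07410127279433623 0.11424267324187667
top+x x=0.5860 at y=-0.1080 slope dx/dy -0.0000 ok 0.02
bot-x x=0.4263 at y=-0.0700 slope dx/dy 0.0337 ok 0.70
right-y y=-0.1522 at x=0.5040 slope dy/dx -0.0375 ok 0.98
sidefoot x=0.5748 at y=-0.0900 slope dx/dy 0.0408 ok 1.00
endfoot y=-0.0237 at x=0.5360 slope dy/dx -0.0346 ok 1.00
```

View pics/jig2.png

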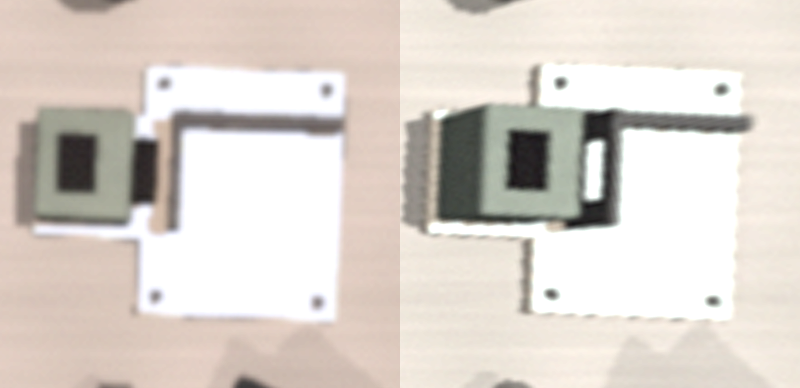

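```bash
python3 -m pendant '[{"jaw":0.8,"linear":[-3.14,-1.49,0],"twist":0},{"jaw":0.8,"linear":[-3.14,-1.49,0],"twist":0},{"jaw":0.8,"linear":[-3.14,-1.49,0],"twist":0},{"jaw":0.8,"linear":[-3.14,-1.49,0],"twist":0},{"jaw":0.8,"linear":[-3.14,-1.49,0],"twist":0},{"jaw":0.8,"linear":[-3.14,-1.49,0],"twist":0},{"jaw":0.8,"linear":[-3.14,-1.49,0],"twist":0}]' 15
python3 -m pendant '[{"jaw":0.8,"linear":[0,0,0.8],"twist":6.43},{"jaw":0.8,"linear":[0,0,0.8],"twist":6.43},{"jaw":0.8,"linear":[0,0,0.8],"twist":6.43},{"jaw":0.8,"linear":[0,0,0.8],"twist":6.43},{"jaw":0.8,"linear":[0,0,0.8],"twist":6.43},{"jaw":0.8,"linear":[0,0,0.8],"twist":6.43},{"jaw":0.8,"linear":[0,0,0.8],"twist":6.43},{"jaw":0.8,"linear":[0,0,0.8],"twist":6.43},{"jaw":0.8,"linear":[0,0,0],"twist":0},{"jaw":0.8,"linear":[0,0,0],"twist":0}]' 15
python3 - <<'E'
from h import *
s=snap('side'); print(robot.get_obs()['q'])
cv2.imwrite('pics/soap1.png',cv2.convertScaleAbs(cv2.resize(s['color'][60:160,310:440],(780,600),interpolation=cv2.INTER_CUBIC),alpha=2))
E
```

```text
time: 6.27
position: [0.4674, -0.3092, 0.2001]
tool_rot: [0.221, 0.975, 0.001, -0.0]
ft_force: [-0.2, -0.1, -0.1]
grip_width: 0.0694
grip_force: 0.0
time: 7.1
position: [0.4661, -0.3081, 0.1359]
tool_rot: [0.621, 0.784, 0.0, -0.001]
ft_force: [-0.4, -0.3, 0.6]
grip_width: 0.0697
grip_force: 0.0
[-7.84645912e-01  5.82259225e-01  1.69211646e+00  3.11417424e-04
  8.67795693e-01 -1.01617906e+00]
```

View pics/soap1.png

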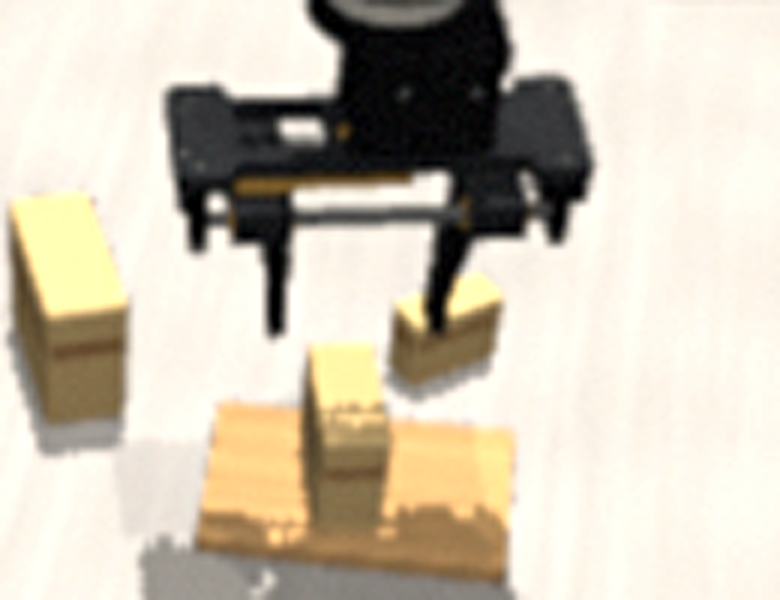

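```bash
python3 -m pendant '[{"jaw":0.8,"linear":[0,-0.2,1.7],"twist":0},{"jaw":0.8,"linear":[0,0,1.7],"twist":0},{"jaw":0.8,"linear":[0,0,1.7],"twist":0},{"jaw":0.8,"linear":[0,0,1.7],"twist":0},{"jaw":0.8,"linear":[0,0,1.7],"twist":0},{"jaw":0.2,"linear":[0,0,0],"twist":0},{"jaw":0.2,"linear":[0,0,0],"twist":0},{"jaw":0.2,"linear":[0,0,0],"twist":0},{"jaw":0.2,"linear":[0,0,0],"twist":0},{"jaw":0.2,"linear":[0,0,0],"twist":0},{"jaw":0.2,"linear":[0,0,0],"twist":0},{"jaw":0.2,"linear":[0,0,0],"twist":0}]' 40
python3 -m pendant '[{"jaw":0.2,"linear":[0,0,-1],"twist":0},{"jaw":0.2,"linear":[0,0,-1.5],"twist":0},{"jaw":0.2,"linear":[0,0,-1.5],"twist":0},{"jaw":0.2,"linear":[0,0,-1],"twist":3.8},{"jaw":0.2,"linear":[0,0,0],"twist":3.8},{"jaw":0.2,"linear":[0,0,0],"twist":3.8},{"jaw":0.2,"linear":[0,0,0],"twist":3.8},{"jaw":0.2,"linear":[0,0,0],"twist":0},{"jaw":0.2,"linear":[0,0,0],"twist":0}]' 40
```

```text
time: 8.15
position: [0.4642, -0.3103, 0.0524]
tool_rot: [0.622, 0.783, -0.0, 0.001]
ft_force: [0.4, -0.4, 4.0]
grip_width: 0.0346
grip_force: 40.0
time: 8.9
position: [0.4638, -0.3099, 0.1019]
tool_rot: [0.72, 0.694, -0.0, -0.0]
ft_force: [-1.2, -1.1, -1.9]
grip_width: 0.0347
grip_force: 40.0
```

```bash
python3 -m pendant '[{"jaw":0.2,"linear":[2.9,0.875,0],"twist":0},{"jaw":0.2,"linear":[2.9,0.875,0],"twist":0},{"jaw":0.2,"linear":[2.9,0.875,0],"twist":0},{"jaw":0.2,"linear":[2.9,0.875,0],"twist":0},{"jaw":0.2,"linear":[2.9,0.875,0],"twist":0},{"jaw":0.2,"linear":[2.9,0.875,0],"twist":0},{"jaw":0.2,"linear":[2.9,0.875,0],"twist":0},{"jaw":0.2,"linear":[2.9,0.875,0],"twist":0},{"jaw":0.2,"linear":[0,0,0],"twist":0},{"jaw":0.2,"linear":[0,0,0],"twist":0},{"jaw":0.2,"linear":[0,0,0],"twist":0}]' 40
python3 - <<'E'
from h import *
s=snap('side'); t=snap('top');print(robot.get_obs()['position'])
c=lambda im,x,y:cv2.convertScaleAbs(cv2.resize(im[y:y+90,x:x+90],(400,400),interpolation=cv2.INTER_CUBIC),alpha=2)
cv2.imwrite('pics/jig3.png',np.hstack([c(t['color'],285,170),c(s['color'],290,140)]))
E
```

```text
time: 9.82
position: [0.5424, -0.0809, 0.1016]
tool_rot: [0.72, 0.694, -0.0, 0.0]
ft_force: [-0.5, 0.5, -2.0]
grip_width: 0.0348
grip_force: 40.0
[ 0.54231196 -0.08181361  0.10156783]
```

View pics/jig3.png

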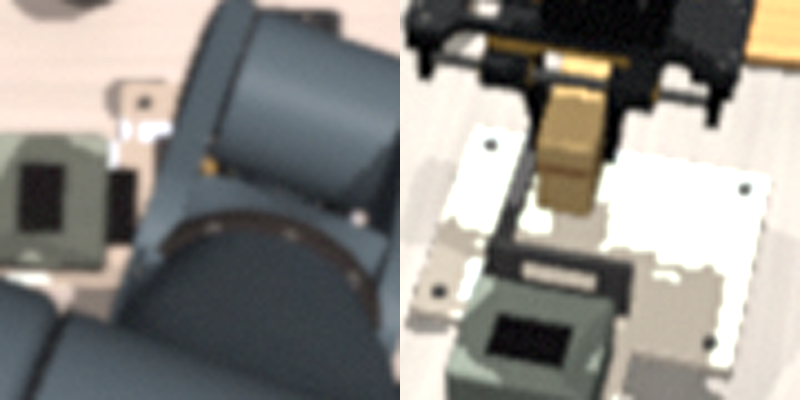

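```bash
python3 -m pendant '[{"jaw":0.2,"linear":[0,0,1],"twist":0},{"jaw":0.2,"linear":[0,0,1],"twist":0},{"jaw":0.2,"linear":[0,0,1],"twist":0},{"jaw":0.2,"linear":[0,0,1],"twist":0},{"jaw":0.2,"linear":[0,0,0.7],"twist":0},{"jaw":0.2,"linear":[0,0,0],"twist":0},{"jaw":0.2,"linear":[0,0,0],"twist":0}]' 40
python3 -m pendant '[{"jaw":0.2,"linear":[0,0,0.1],"twist":0},{"jaw":0.2,"linear":[0,0,0.1],"twist":0},{"jaw":0.2,"linear":[0,0,0.1],"twist":0},{"jaw":0.2,"linear":[0,0,0],"twist":0},{"jaw":0.2,"linear":[0,0,0],"twist":0}]' 40
python3 -m pendant '[{"jaw":0.2,"linear":[0,0,0.1],"twist":0},{"jaw":0.2,"linear":[0,0,0],"twist":0},{"jaw":0.2,"linear":[0,0,0],"twist":0}]' 40
```

```text
time: 10.5
position: [0.542, -0.0806, 0.0536]
tool_rot: [0.72, 0.694, -0.0, -0.001]
ft_force: [0.0, 0.5, -2.3]
grip_width: 0.0348
grip_force: 40.0
time: 10.92
position: [0.5426, -0.0807, 0.0518]
tool_rot: [0.72, 0.694, 0.0, 0.0]
ft_force: [-0.2, -0.1, -2.6]
grip_width: 0.0345
grip_force: 40.0
time: 11.17
position: [0.5425, -0.0807, 0.0506]
tool_rot: [0.72, 0.694, 0.0, -0.0]
ft_force: [0.6, 0.6, -1.0]
grip_width: 0.0348
grip_force: 40.0
```

```bash
python3 -m pendant '[{"jaw":0.2,"linear":[0,0.4,0.02],"twist":0},{"jaw":0.2,"linear":[0,0.4,0],"twist":0},{"jaw":0.2,"linear":[0,0.3,0],"twist":0},{"jaw":0.2,"linear":[0,0,0],"twist":0},{"jaw":0.2,"linear":[0,0,0],"twist":0}]' 40
python3 -m pendant '[{"jaw":0.2,"linear":[0,0.1,0],"twist":0},{"jaw":0.2,"linear":[0,0.1,0],"twist":0},{"jaw":0.2,"linear":[0,0,0],"twist":0},{"jaw":0.2,"linear":[0,0,0],"twist":0}]' 40
```

```text
time: 11.58
position: [0.5548, -0.0815, 0.0505]
tool_rot: [0.72, 0.694, 0.001, 0.001]
ft_force: [-0.4, -0.5, 0.1]
grip_width: 0.0348
grip_force: 40.0
time: 11.92
position: [0.5551, -0.0813, 0.0504]
tool_rot: [0.72, 0.694, -0.0, -0.0]
ft_force: [-2.1, -1.0, 1.6]
grip_width: 0.0347
grip_force: 40.0
```

```bash
python3 -m pendant '[{"jaw":0.2,"linear":[0,0.1,0],"twist":0},{"jaw":0.2,"linear":[0,0,0],"twist":0},{"jaw":0.2,"linear":[0,0,0],"twist":0}]' 40
```

```text
time: 12.17
position: [0.5561, -0.0811, 0.0504]
tool_rot: [0.72, 0.694, -0.0, -0.0]
ft_force: [-2.8, -0.3, 2.6]
grip_width: 0.0348
grip_force: 40.0
```

```bash
python3 -m pendant '[{"jaw":0.2,"linear":[0.4,0,0],"twist":0},{"jaw":0.2,"linear":[0.4,0,0],"twist":0},{"jaw":0.2,"linear":[0.4,0,0],"twist":0},{"jaw":0.2,"linear":[0.3,0,0],"twist":0},{"jaw":0.2,"linear":[0,0,0],"twist":0},{"jaw":0.2,"linear":[0,0,0],"twist":0}]' 40
python3 -m pendant '[{"jaw":0.2,"linear":[0.1,0,0],"twist":0},{"jaw":0.2,"linear":[0.1,0,0],"twist":0},{"jaw":0.2,"linear":[0.1,0,0],"twist":0},{"jaw":0.2,"linear":[0,0,0],"twist":0},{"jaw":0.2,"linear":[0,0,0],"twist":0}]' 40
```

```text
time: 12.67
position: [0.5577, -0.0655, 0.0505]
tool_rot: [0.72, 0.694, 0.001, 0.0]
ft_force: [0.9, 1.0, 1.4]
grip_width: 0.0349
grip_force: 40.0
time: 13.08
position: [0.5573, -0.0634, 0.0504]
tool_rot: [0.72, 0.694, 0.0, 0.0]
ft_force: [-0.2, -0.6, 2.1]
grip_width: 0.035
grip_force: 40.0
```

```bash
python3 -m pendant '[{"jaw":0.2,"linear":[0.1,0,0],"twist":0},{"jaw":0.2,"linear":[0.1,0,0],"twist":0},{"jaw":0.2,"linear":[0,0,0],"twist":0},{"jaw":0.2,"linear":[0,0,0],"twist":0}]' 40
python3 -m pendant '[{"jaw":0.2,"linear":[0.1,0,0],"twist":0},{"jaw":0.2,"linear":[0,0,0],"twist":0},{"jaw":0.2,"linear":[0,0,0],"twist":0}]' 40
python3 -m pendant '[{"jaw":0.2,"linear":[0,0.1,0],"twist":0},{"jaw":0.2,"linear":[0,0,0],"twist":0},{"jaw":0.2,"linear":[0,0,0],"twist":0}]' 40
```

```text
time: 13.42
position: [0.5573, -0.0614, 0.0504]
tool_rot: [0.72, 0.694, -0.0, 0.0]
ft_force: [-0.1, -3.1, 2.4]
grip_width: 0.0349
grip_force: 40.0
time: 13.67
position: [0.5573, -0.0613, 0.0504]
tool_rot: [0.72, 0.694, -0.001, 0.001]
ft_force: [-0.9, -6.0, 1.4]
grip_width: 0.0346
grip_force: 40.0
time: 13.92
position: [0.5574, -0.0613, 0.0504]
tool_rot: [0.72, 0.694, -0.001, -0.0]
ft_force: [-1.9, -6.8, 3.1]
grip_width: 0.0352
grip_force: 40.0
```

```bash
python3 -m pendant '[{"jaw":0.2,"linear":[0,0.1,0],"twist":0},{"jaw":0.2,"linear":[0,0.1,0],"twist":0},{"jaw":0.2,"linear":[0,0,0],"twist":0},{"jaw":0.2,"linear":[0,0,0],"twist":0}]' 40
python3 -m pendant '[{"jaw":0.2,"linear":[0.05,0.05,0],"twist":0},{"jaw":0.2,"linear":[0,0,0],"twist":0},{"jaw":0.2,"linear":[0,0,0],"twist":0}]' 40
```

```text
time: 14.25
position: [0.5576, -0.0613, 0.0505]
tool_rot: [0.72, 0.694, -0.002, -0.002]
ft_force: [-5.9, -7.6, 6.7]
grip_width: 0.0344
grip_force: 40.0
time: 14.5
position: [0.5577, -0.0613, 0.0505]
tool_rot: [0.719, 0.695, -0.003, -0.002]
ft_force: [-6.4, -9.8, 7.7]
grip_width: 0.0345
grip_force: 40.0
```

```bash
python3 -m pendant '[{"jaw":0.2,"linear":[0,0,-0.05],"twist":0},{"jaw":0.2,"linear":[0,0.1,0],"twist":0},{"jaw":0.2,"linear":[0,0.1,0],"twist":0},{"jaw":0.2,"linear":[0,0,0],"twist":0},{"jaw":0.2,"linear":[0,0,0],"twist":0}]' 40
python3 -m pendant '[{"jaw":0.2,"linear":[0,0.1,0],"twist":0},{"jaw":0.2,"linear":[0,0,0],"twist":0},{"jaw":0.2,"linear":[0,0,0],"twist":0},{"jaw":0.2,"linear":[0,0,0],"twist":0}]' 40
```

```text
time: 14.92
position: [0.5579, -0.0614, 0.0506]
tool_rot: [0.719, 0.695, -0.004, -0.003]
ft_force: [-9.0, -10.7, 7.6]
grip_width: 0.0347
grip_force: 40.0
time: 15.25
position: [0.5581, -0.0613, 0.0506]
tool_rot: [0.719, 0.695, -0.005, -0.004]
ft_force: [-11.3, -11.5, 9.1]
grip_width: 0.0347
grip_force: 40.0
```

```bash
python3 -m pendant '[{"jaw":0.2,"linear":[-0.1,0,-0.1],"twist":0},{"jaw":0.2,"linear":[0,0,0],"twist":0},{"jaw":0.2,"linear":[0,0,0],"twist":0},{"jaw":0.2,"linear":[0,0,0],"twist":0}]' 40
python3 - <<'E'
from h import *
import time
o=robot.get_obs(); print(o['ft_force'],o['moment'])
s=snap('side'); C=cloud(s)
# end face & top of soap: points by colour near the seat
h=cv2.cvtColor(s['color'],cv2.COLOR_BGR2HSV)
m=(h[...,1]>60)&(h[...,0]>8)&(h[...,0]<35)&(C[...,0]>.5)&(C[...,0]<.62)&(C[...,1]>-.12)&(C[...,1]<0)&(C[...,2]>.03)&(C[...,2]<.08)
P=C[m]; print(m.sum(),np.percentile(P,[3,50,97],axis=0).round(4).tolist())
T=P[P[:,2]>.06]; print(len(T),cv2.minAreaRect((T[:,:2]*1000).astype(np.float32)))
d=(C[...,0]>.5)&(C[...,0]<.62)&(C[...,1]>-.16)&(C[...,1]<-.10)&(C[...,2]>.02)&(C[...,2]<.03)
Q=C[d]; print(len(Q),np.percentile(Q,[5,50,95],axis=0).round(4).tolist() if len(Q) else 0)
E
```

```text
time: 15.58
position: [0.5603, -0.0614, 0.0511]
tool_rot: [0.72, 0.694, -0.003, -0.003]
ft_force: [-5.6, -6.6, 2.1]
grip_width: 0.0347
grip_force: 40.0
[-5.5796181  -6.58085895  2.1373953 ] [-1.20003477  0.94922755 -0.21431391]
295 [[0.5424, -0.0886, 0.036], [0.5596, -0.0421, 0.0677], [0.5785, -0.0214, 0.0718]]
232 ((560.5526733398438, -56.530670166015625), (71.11104583740234, 41.810943603515625), 87.48870086669922)
2 [[0.585, -0.1279, 0.0235], [0.5852, -0.1266, 0.024], [0.5855, -0.1253, 0.0245]]
```

```bash
python3 -m pendant '[{"jaw":0.2,"linear":[0,0.1,0],"twist":0},{"jaw":0.2,"linear":[0,0,0],"twist":0},{"jaw":0.2,"linear":[0,0,0],"twist":0}]' 40
python3 -m pendant '[{"jaw":0.2,"linear":[0,0.1,0],"twist":0},{"jaw":0.2,"linear":[0,0,0],"twist":0},{"jaw":0.2,"linear":[0,0,0],"twist":0}]' 40
python3 -m pendant '[{"jaw":0.2,"linear":[0,0.1,0],"twist":0},{"jaw":0.2,"linear":[0,0,0],"twist":0},{"jaw":0.2,"linear":[0,0,0],"twist":0}]' 40
```

```text
time: 15.88
position: [0.5604, -0.0614, 0.0511]
tool_rot: [0.72, 0.694, -0.003, -0.004]
ft_force: [-6.9, -8.1, 3.9]
grip_width: 0.0347
grip_force: 40.0
time: 16.13
position: [0.5604, -0.0614, 0.0511]
tool_rot: [0.72, 0.694, -0.004, -0.004]
ft_force: [-8.2, -7.6, 4.9]
grip_width: 0.0347
grip_force: 40.0
time: 16.38
position: [0.5605, -0.0614, 0.051]
tool_rot: [0.72, 0.694, -0.005, -0.005]
ft_force: [-8.6, -8.2, 6.6]
grip_width: 0.0344
grip_force: 40.0
```

```bash
python3 -m pendant '[{"jaw":0.2,"linear":[-0.4,0,-0.1],"twist":0},{"jaw":0.2,"linear":[0,0,0],"twist":0},{"jaw":0.2,"linear":[0,0,0],"twist":0},{"jaw":0.2,"linear":[0,0,0],"twist":0}]' 40
python3 -m pendant '[{"jaw":0.2,"linear":[0,0.1,0],"twist":0},{"jaw":0.2,"linear":[0,0,0],"twist":0},{"jaw":0.2,"linear":[0,0,0],"twist":0}]' 40
```

```text
time: 16.72
position: [0.5604, -0.0633, 0.0512]
tool_rot: [0.72, 0.694, -0.004, -0.006]
ft_force: [-6.9, -0.5, 0.2]
grip_width: 0.0349
grip_force: 40.0
time: 16.97
position: [0.5605, -0.0632, 0.0511]
tool_rot: [0.72, 0.694, -0.004, -0.007]
ft_force: [-8.3, -1.0, 1.8]
grip_width: 0.0347
grip_force: 40.0
```

```bash
python3 -m pendant '[{"jaw":0.2,"linear":[0.1,0,0],"twist":0},{"jaw":0.2,"linear":[0.1,0,0],"twist":0},{"jaw":0.2,"linear":[0.1,0,0],"twist":0},{"jaw":0.2,"linear":[0.1,0,0],"twist":0},{"jaw":0.2,"linear":[0,0,0],"twist":0},{"jaw":0.2,"linear":[0,0,0],"twist":0},{"jaw":0.2,"linear":[0,0,0],"twist":0}]' 40
python3 -m pendant '[{"jaw":0.2,"linear":[0,0.1,0],"twist":0},{"jaw":0.2,"linear":[0,0,0],"twist":0},{"jaw":0.2,"linear":[0,0,0],"twist":0},{"jaw":0.2,"linear":[0,0,0],"twist":0},{"jaw":0.2,"linear":[0,0,0],"twist":0},{"jaw":0.2,"linear":[0,0,0],"twist":0},{"jaw":0.2,"linear":[0,0,0],"twist":0}]' 40
```

```text
time: 17.55
position: [0.5606, -0.0614, 0.0508]
tool_rot: [0.72, 0.694, -0.005, -0.006]
ft_force: [-8.6, -9.7, -0.9]
grip_width: 0.035
grip_force: 40.0
time: 18.13
position: [0.5607, -0.0614, 0.0508]
tool_rot: [0.72, 0.694, -0.006, -0.007]
ft_force: [-10.8, -9.6, 1.6]
grip_width: 0.0347
grip_force: 40.0
```

```bash
python3 -c "
from rig import robot
o=robot.get_obs();print(o['ft_force'],o['joint_velocities'].round(4));print(robot.hand_in())"
```

```text
[-10.80590018  -9.61773865   1.60005072] [ 0.0002 -0.0008  0.0009 -0.0003  0.0018  0.0009]
the job is handed in; nothing more can be done
None
```

The job is handed in, verdict not shown: the lever line measured within about 2 mm of the tall pin, and the bar is still gripped in the corner, pressing with about 11 N towards the long fence and 10 N towards the short one.

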